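# Find the clay cutter with the tired spring

### The arm

A 6-joint arm with a two-finger parallel gripper is mounted at the origin on the work surface. World frame = base frame: x ahead of the robot, y to its left, z up, the work surface at z = 0. Lengths are in m, angles in rad, forces in N, time in s.
With the tool pointing down it reaches from about 0.35 to 0.95 m from the base axis. Payload 17.4 kg.
Tool frame: the origin (TCP) lies between the finger pads; the fingertips stand 8 mm ahead of it and the grasp point (between the pads) lies 11 mm behind it; z points along the fingers, y is the line along which they close (so a half turn about z gives the same grasp; the last joint's range is limited). The gripper opens to 93 mm and grips with 3 to 60 N. Pads are 15 mm wide; open, the fingers measure 128 mm over their backs; the gripper's body (75 mm by 188 mm) begins 65 mm behind the grasp point.
Start: joints at [-1.269, 0.116, 1.442, -0, 1.584, -0.038], TCP at [0.225, -0.636, 0.227] pointing down, gripper open.
Joint ranges: [-2.83, 2.83], [-0.83, 2.19], [0.07, 2.5], [-1.14, 4.28], [0.01, 3], [-2.97, 2.97]. Speed limits (rad/s): [1.89, 1.89, 2.22, 3.14, 3.14, 3.14].

### API

Orientations are given as a unit quaternion [x, y, z, w].
In Python, from workcell import manip, get_image, calibration gives the robot as it stands.
- The arm moves only by the shell command python3 -m inch 'ROWS'. ROWS is JSON, a list of rows, each a list of 5 numbers: the closure, from 0 (fully open) to 1 (shut), then the shift along the tool's x, y, z in units of 3 cm (1.0 is 3 cm), then the turn about the tool's z in units of 0.08 rad (1.0 is 0.08 rad). A call has 1 to 5 rows; each row shifts and turns the commanded pose from where the row before left it, along the tool's axes as they then stand; what a row does not reach is not made up. A row lasts 1/12 s, in which the tool goes at most 41.7 mm and 7.16 degrees, less where a joint would pass 70% of its speed; a pose out of reach is approached as far as the arm can. A call with a number of a shift or a turn outside -1 to 1 is refused whole. A call with a gripper value outside its range is refused whole. The fingers move at their own pace and stop on an object; the grip force is fixed at half the most. Time passes only in rows, so rows that do not move let the fingers close. It gives the time, the measured TCP pose, the force, the opening and the grip force at its end, in the units of the state.
- manip.read_state(): the state, without advancing time (a new reading comes with each control period).
- get_image(name): name is "scene" or "top"; returns the picture (480x640x3 uint8, red, green, blue); there is no depth.
- calibration(name): a dict with "fx", "fy", "cx", "cy" (pixels), "k1" (the pictures are not rectified: a ray, as slopes to the right and down, at radius r is drawn at 1 + k1 r^2 times it, then the intrinsics apply), "R" (3x3) and "t" (3): a world point X has camera coordinates R X + t. Camera axes: x right, y down, z forward; pixel columns grow to the right and rows downward; lengths in m; the calibration is good to about 2 mm. A picture is of the moment at which its call begins. calibration takes no time and is no camera call.
- manip.job_done(): hands the job in; it is judged then, once.
The state is a dict: "t": time; "qpos": joint angles; "joint_velocities": joint speeds; "joint_torque": joint torques, N m; "position": TCP position; "tool_rot": TCP orientation; "wrist_force": force on the tool from outside, world axes, zero at the start; "moment": the same for the moment, N m; "finger_gap": finger opening in m; "grip_force": force on a finger pad.
Only numpy, scipy, OpenCV 4.12 (cv2) and the standard library are available. Lean on these libraries where they do the work, as an engineer would, in place of code of your own. Each camera call takes 0.05 s, during which the arm holds its last target. There are 200 camera calls.

### The job

Three spring-plunger clay cutters stand in a row on the pressing plate, and one of them has a tired, soft spring. Press down the knob of each against the plate, one after another from the robot's left to its right, well down by several millimetres, to feel which is softest. Then stand that one upright in the wooden tray and leave the other two standing where they are.

Things in the scene. Friction and masses are not known exactly. Their poses are not given: they have to be found in the camera images.
- cutter_a_knob (a point): Centre of the knob's top face, 78 mm above the foot, of one of three identical white clay cutters standing on a grey plate 15 mm thick (so 93 mm above the table). Barrel 40 mm across from 16 to 50 mm above the foot; six-petalled foot 62 mm across; wooden knob 28 mm across, 12 mm thick, on a steel stem; 170 g. Grip the barrel, its middle 45 mm below this point. z up, y along the row to the left.
- cutter_b_knob (a point): The same point of the second cutter (letters do not follow the order in the row; the row lies along the long side of the 170 x 340 mm plate, 110 mm apart, turned up to 25 degrees). The knob, and this point with it, can be pushed 14 mm down into the barrel and springs back by itself.
- cutter_c_knob (a point): The same point of the third cutter. A sound spring pushes back with 1.6 N at the start plus 0.8 N per mm (8 N at 8 mm), the tired one with 0.4 N plus 0.22 N per mm (2.2 N at 8 mm). Two of the three are sound; which one is tired cannot be seen.
- tray_in (a point): Centre of the inner floor of a shallow open wooden tray, 180 x 180 mm outside, 35 mm high, walls and floor 5 mm thick, fixed on the table to the robot's right of the plate; the floor is 5 mm above the table. x and y run along its sides, z up.

How it is judged:
On the way, in this order (a step that is already met when the one before it is completed fails the run):
1. the leftmost cutter's knob is pressed down at least 3.5 mm (((height (world z) of cutter_a_knob below 0.0895 m and angle between cutter_a_knob's own z axis and vertical below 0.17 rad and distance of cutter_a_knob from where it was at the start of the episode below 0.04 m and (y of cutter_a_knob in the frame of cutter_b_knob above 0 m and y of cutter_a_knob in the frame of cutter_c_knob above 0 m)) or (height (world z) of cutter_b_knob below 0.0895 m and angle between cutter_b_knob's own z axis and vertical below 0.17 rad and distance of cutter_b_knob from where it was at the start of the episode below 0.04 m and (y of cutter_b_knob in the frame of cutter_a_knob above 0 m and y of cutter_b_knob in the frame of cutter_c_knob above 0 m)) or (height (world z) of cutter_c_knob below 0.0895 m and angle between cutter_c_knob's own z axis and vertical below 0.17 rad and distance of cutter_c_knob from where it was at the start of the episode below 0.04 m and (y of cutter_c_knob in the frame of cutter_a_knob above 0 m and y of cutter_c_knob in the frame of cutter_b_knob above 0 m)))), for 0.1 s.
2. then the middle one's (((height (world z) of cutter_a_knob below 0.0895 m and angle between cutter_a_knob's own z axis and vertical below 0.17 rad and distance of cutter_a_knob from where it was at the start of the episode below 0.04 m and ((y of cutter_a_knob in the frame of cutter_b_knob above 0 m and y of cutter_a_knob in the frame of cutter_c_knob below 0 m) or (y of cutter_a_knob in the frame of cutter_b_knob below 0 m and y of cutter_a_knob in the frame of cutter_c_knob above 0 m))) or (height (world z) of cutter_b_knob below 0.0895 m and angle between cutter_b_knob's own z axis and vertical below 0.17 rad and distance of cutter_b_knob from where it was at the start of the episode below 0.04 m and ((y of cutter_b_knob in the frame of cutter_a_knob above 0 m and y of cutter_b_knob in the frame of cutter_c_knob below 0 m) or (y of cutter_b_knob in the frame of cutter_a_knob below 0 m and y of cutter_b_knob in the frame of cutter_c_knob above 0 m))) or (height (world z) of cutter_c_knob below 0.0895 m and angle between cutter_c_knob's own z axis and vertical below 0.17 rad and distance of cutter_c_knob from where it was at the start of the episode below 0.04 m and ((y of cutter_c_knob in the frame of cutter_a_knob above 0 m and y of cutter_c_knob in the frame of cutter_b_knob below 0 m) or (y of cutter_c_knob in the frame of cutter_a_knob below 0 m and y of cutter_c_knob in the frame of cutter_b_knob above 0 m))))), for 0.1 s.
3. then the rightmost one's (((height (world z) of cutter_a_knob below 0.0895 m and angle between cutter_a_knob's own z axis and vertical below 0.17 rad and distance of cutter_a_knob from where it was at the start of the episode below 0.04 m and (y of cutter_a_knob in the frame of cutter_b_knob below 0 m and y of cutter_a_knob in the frame of cutter_c_knob below 0 m)) or (height (world z) of cutter_b_knob below 0.0895 m and angle between cutter_b_knob's own z axis and vertical below 0.17 rad and distance of cutter_b_knob from where it was at the start of the episode below 0.04 m and (y of cutter_b_knob in the frame of cutter_a_knob below 0 m and y of cutter_b_knob in the frame of cutter_c_knob below 0 m)) or (height (world z) of cutter_c_knob below 0.0895 m and angle between cutter_c_knob's own z axis and vertical below 0.17 rad and distance of cutter_c_knob from where it was at the start of the episode below 0.04 m and (y of cutter_c_knob in the frame of cutter_a_knob below 0 m and y of cutter_c_knob in the frame of cutter_b_knob below 0 m)))), for 0.1 s.
At the end, for the whole second after the job is handed in: The cutter with the tired spring stands upright (within about 11 degrees) on the floor of the tray, and the other two stand upright (within 10 degrees) on the plate within 30 mm of where they began, knobs up (x of cutter_b_knob in the frame of tray_in between -0.075 and 0.075 m and y of cutter_b_knob in the frame of tray_in between -0.075 and 0.075 m and z of cutter_b_knob in the frame of tray_in between 0.068 and 0.088 m and angle between cutter_b_knob's own z axis and vertical below 0.2 rad and distance of each of cutter_a_knob, cutter_c_knob from where it was at the start of the episode below 0.03 m and angle between each of cutter_a_knob, cutter_c_knob's own z axis and vertical below 0.17 rad); the robot touches nothing.
It also fails if it takes over 61 s, if anything falls off the work surface, if the arm or the gripper's body presses on something with over 40 N, if the wrist force passes 120 N, or if a joint passes its speed limit or range.

## Working session

There is one attempt and no reset: what is moved stays moved. The work goes in short steps, Python scripts to look and compute and a shell command to move; the robot and the scene stay as the last step left them, time stands still between calls to the robot, and variables do not carry over. Pictures are saved under pics/ and viewed, at most 10 in all, crops included, and the job is handed in when it is done.

```bash
mkdir -p pics
python3 - <<'E'
from workcell import manip,get_image,calibration
import cv2
for n in("top","scene"):
    cv2.imwrite(f"pics/{n}0.png",get_image(n)[:,:,::-1])
    c=calibration(n);print(n,c)
s=manip.read_state();print(s["t"],s["position"],s["tool_rot"],s["wrist_force"],s["finger_gap"])
E
```

```text
top {'fx': 588.1038814188131, 'fy': 588.1038814188131, 'cx': 327.41029798242755, 'cy': 235.03073510603778, 'k1': -0.15241289318742532, 'R': array([[-0.02071215, -0.99976988,  0.00558495],
       [-0.98844656,  0.019638  , -0.15029217],
       [ 0.15014791, -0.0086333 , -0.98862585]]), 't': array([-0.03894818,  0.57578719,  0.92512111])}
scene {'fx': 511.28687135141666, 'fy': 511.28687135141666, 'cx': 325.9355526274364, 'cy': 239.05227654799114, 'k1': -0.08107186708833039, 'R': array([[ 0.83303603,  0.55273204,  0.0232003 ],
       [ 0.33892464, -0.47675797, -0.81106839],
       [-0.43724256,  0.68351235, -0.58449107]]), 't': array([-0.45238326, -0.13513624,  1.21314834])}
0.1 [ 0.22492593 -0.63623516  0.22598713] [ 9.85598871e-01  1.69099373e-01 -7.32895730e-05 -5.11422420e-04] [ 0.26741732  0.18740968 -0.62930854] 0.09319406223782963
```

View pics/top0.png

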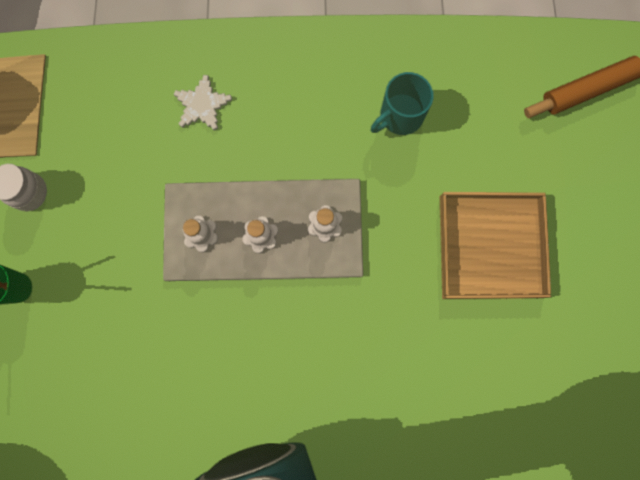

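View pics/scene0.png

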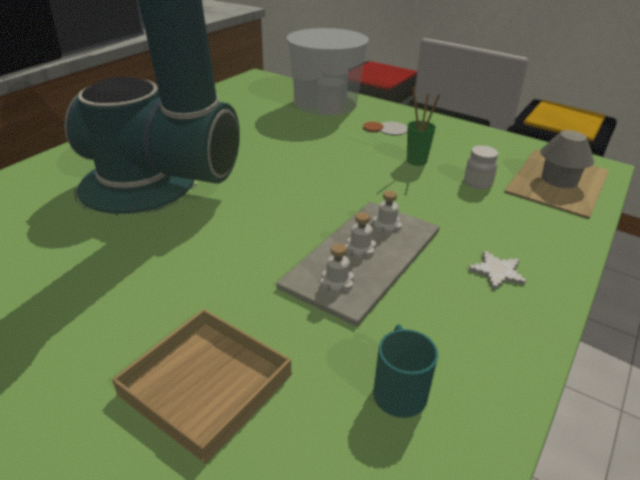

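The top view shows the knobs near (192,228), (256,230) and (325,216), and the tray centred near (496,246). I'll enlarge it.

```bash
cat > h.py <<'E'
import numpy as np,cv2
from workcell import calibration
def ray(n,u,v):
    c=calibration(n);K=np.array([[c['fx'],0,c['cx']],[0,c['fy'],c['cy']],[0,0,1]])
    p=cv2.undistortPoints(np.array([[[u,v]]],float),K,np.array([c['k1'],0,0,0]))[0,0]
    R=np.array(c['R']);return -R.T@np.array(c['t']),R.T@np.array([p[0],p[1],1])
def atz(n,u,v,z):
    o,d=ray(n,u,v);return o+d*(z-o[2])/d[2]
E
python3 - <<'E'
import cv2
a=cv2.imread("pics/top0.png")[170:310,150:370]
cv2.imwrite("pics/c1.png",cv2.resize(a,(770,490),interpolation=cv2.INTER_CUBIC))
from h import *
for p in[(192,228),(256,229),(325,216)]:print(atz("top",*p,.093).round(4))
for p in[(442,194),(547,194),(550,298),(444,298)]:print(atz("top",*p,.035).round(4))
E
```

```text
[0.5828 0.163  0.093 ]
[0.5792 0.0615 0.093 ]
[ 0.5977 -0.047   0.093 ]
[ 0.6426 -0.2461  0.035 ]
[ 0.6402 -0.4306  0.035 ]
[ 0.4618 -0.4224  0.035 ]
[ 0.4673 -0.2409  0.035 ]
```

View pics/c1.png

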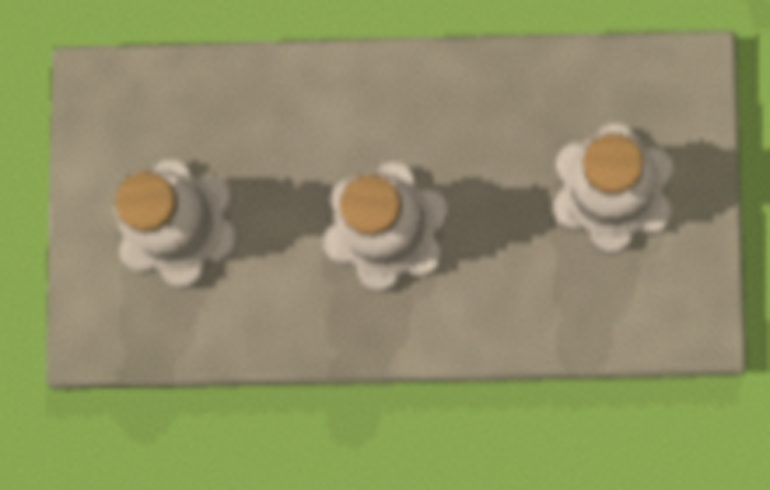

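Crop: the knobs are at (145,200), (370,204) and (613,162), which is full-image (191.4,227.1), (255.7,228.3) and (325.1,216.3). That puts them at about (.584,.164), (.581,.062) and (.598,-.047). First I'll turn the tool so its y lies along world x, with the gripper shut.

```bash
python3 -m inch '[[1,0,0,0,-1],[1,0,0,0,-1],[1,0,0,0,-1],[1,0,0,0,-1],[1,0,0,0,-1]]' >/dev/null
python3 -m inch '[[1,0,0,0,-1],[1,0,0,0,-1],[1,0,0,0,-1],[1,0,0,0,-1],[1,0,0,0,-1]]' >/dev/null
python3 -m inch '[[1,0,0,0,-1],[1,0,0,0,-1],[1,0,0,0,-1],[1,0,0,0,-1],[1,0,0,0,-1]]' >/dev/null
python3 -m inch '[[1,0,0,0,-0.4],[1,0,0,0,0],[1,0,0,0,0]]'
cat > st.py <<'E'
from workcell import manip
from scipy.spatial.transform import Rotation as R
import numpy as np
s=manip.read_state();M=R.from_quat(s["tool_rot"]).as_matrix()
print(s["t"],np.round(s["position"],4),"xaxis",M[:,0].round(3),"F",np.round(s["wrist_force"],2),"gap",s["finger_gap"],"grip",s["grip_force"],"q",np.round(s["qpos"],2))
def to(x,y,z): print("units to",(x,y,z),(M.T@(np.array([x,y,z])-s["position"])/.03).round(2))
E
python3 -c "
from st import *
to(.584,.164,.125);to(.581,.062,.125);to(.598,-.047,.125)"
```

```text
t: 1.6
position: [0.225, -0.6363, 0.2263]
tool_rot: [0.707, 0.707, 0.0, -0.0]
wrist_force: [-0.7, -0.7, -0.1]
finger_gap: 0.0003
grip_force: 0.0
1.6 [ 0.225  -0.6363  0.2263] xaxis [0. 1. 0.] F [-0.71 -0.69 -0.12] gap 0.000314715948281133 grip 0.0 q [-1.27  0.12  1.44  0.    1.58 -1.27]
units to (0.584, 0.164, 0.125) [26.68 11.96  3.39]
units to (0.581, 0.062, 0.125) [23.28 11.86  3.39]
units to (0.598, -0.047, 0.125) [19.65 12.43  3.39]
```

```bash
for i in 1 2 3 4 5; do python3 -m inch '[[1,1,0.45,0,0],[1,1,0.45,0,0],[1,1,0.45,0,0],[1,1,0.45,0,0],[1,1,0.45,0,0]]' >/dev/null; done
python3 -m inch '[[1,0.85,0.35,0,0],[1,0.8,0.35,0,0],[1,0,0,0.5,0],[1,0,0,0.5,0],[1,0,0,0,0]]'
python3 -c "
from st import *
to(.584,.164,.125)"
```

```text
t: 4.1
position: [0.5814, 0.1629, 0.1926]
tool_rot: [0.707, 0.707, -0.002, -0.001]
wrist_force: [-1.7, 0.4, -0.4]
finger_gap: 0.0007
grip_force: 0.0
4.1 [0.5814 0.1629 0.1926] xaxis [-0.     1.    -0.001] F [-1.69  0.39 -0.44] gap 0.0006895695557275986 grip 0.0 q [ 0.23 -0.02  1.64 -0.    1.53  0.23]
units to (0.584, 0.164, 0.125) [0.04 0.1  2.25]
```

```bash
python3 -m inch '[[1,0.04,0.1,0.8,0],[1,0,0,0.8,0],[1,0,0,0.5,0],[1,0,0,0,0],[1,0,0,0,0]]'
python3 - <<'E'
from workcell import get_image
import cv2,numpy as np
a=get_image("top")[170:310,150:370,::-1]; b=get_image("scene")[160:310,270:450,::-1]
cv2.imwrite("pics/c2.png",np.hstack([cv2.resize(a,(440,280)),cv2.resize(b,(336,280))]))
E
```

```text
t: 4.52
position: [0.5853, 0.164, 0.1337]
tool_rot: [0.707, 0.707, -0.0, -0.0]
wrist_force: [-0.1, -0.7, 0.4]
finger_gap: 0.0006
grip_force: 0.0
```

View pics/c2.png

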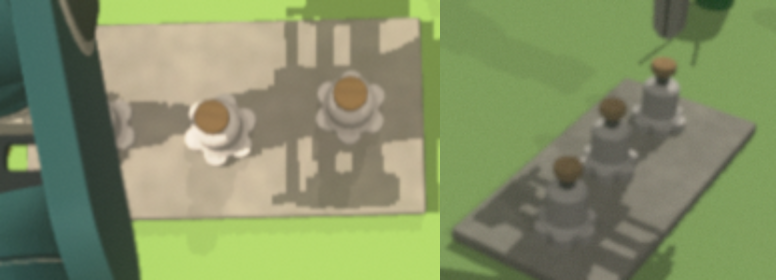

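The left view has the gripper covering the left cutter. In the scene view the shut fingertips (668,38) stand just above the left knob (663,65). Now the press.

```bash
python3 -m inch '[[1,0,0,0.4,0],[1,0,0,0.4,0],[1,0,0,0.15,0],[1,0,0,0,0],[1,0,0,0,0]]'; python3 st.py;  python3 -m inch '[[1,0,0,0.1,0],[1,0,0,0.1,0],[1,0,0,0,0],[1,0,0,0,0],[1,0,0,0,0]]'; python3 st.py
```

```text
t: 5.03
position: [0.5855, 0.1646, 0.1047]
tool_rot: [0.707, 0.707, -0.0, -0.0]
wrist_force: [-0.5, 0.8, 0.2]
finger_gap: 0.0003
grip_force: 0.0
5.0333 [0.5855 0.1646 0.1047] xaxis [-0.001  1.    -0.   ] F [-0.47  0.77  0.22] gap 0.0002569433080578421 grip 0.0 q [0.23 0.03 1.73 0.   1.38 0.23]
t: 5.45
position: [0.5857, 0.1647, 0.0993]
tool_rot: [0.707, 0.707, 0.0, 0.0]
wrist_force: [-0.2, -0.3, -0.5]
finger_gap: 0.0008
grip_force: 0.3
5.45 [0.5857 0.1647 0.0993] xaxis [-0.001  1.     0.   ] F [-0.16 -0.27 -0.46] gap 0.00084224666909634 grip 0.2891955175437033 q [ 0.23  0.04  1.74 -0.    1.37  0.23]
```

```bash
python3 -m inch '[[1,0,0,0.1,0],[1,0,0,0.1,0],[1,0,0,0,0],[1,0,0,0,0],[1,0,0,0,0]]'; python3 -m inch '[[1,0,0,0.05,0],[1,0,0,0,0],[1,0,0,0,0]]'; python3 st.py
```

```text
t: 5.87
position: [0.5858, 0.1647, 0.0933]
tool_rot: [0.707, 0.707, 0.0, 0.0]
wrist_force: [1.2, 1.2, 2.1]
finger_gap: 0.0002
grip_force: 1.0
t: 6.12
position: [0.5857, 0.1646, 0.0917]
tool_rot: [0.707, 0.707, 0.0, 0.0]
wrist_force: [0.6, 0.3, 1.7]
finger_gap: 0.0007
grip_force: 1.1
6.1167 [0.5857 0.1646 0.0917] xaxis [-0.001  1.     0.   ] F [0.56 0.3  1.71] gap 0.0006719853500370013 grip 1.1281969165429473 q [0.23 0.04 1.74 0.   1.36 0.23]
```

About 2 N at roughly 9 mm, so this one is likely the tired one. Next the middle one.

```bash
python3 -m inch '[[1,0,0,-0.5,0],[1,0,0,-0.6,0],[1,-0.9,0,0,0],[1,-0.9,-0.1,0,0],[1,-0.9,-0.05,0,0]]' >/dev/null; python3 -m inch '[[1,-0.7,0,0,0],[1,0,0,0.35,0],[1,0,0,0.35,0],[1,0,0,0,0],[1,0,0,0,0]]';  python3 -m inch '[[1,0,0,0.15,0],[1,0,0,0.15,0],[1,0,0,0,0],[1,0,0,0,0],[1,0,0,0,0]]'; python3 st.py
```

```text
t: 6.95
position: [0.5808, 0.0633, 0.1027]
tool_rot: [0.707, 0.708, -0.001, -0.001]
wrist_force: [-0.3, 0.4, 0.9]
finger_gap: 0.0008
grip_force: 0.0
t: 7.37
position: [0.5816, 0.0632, 0.0951]
tool_rot: [0.707, 0.708, 0.0, 0.0]
wrist_force: [-0.8, 1.4, 6.6]
finger_gap: 0.0006
grip_force: 3.1
7.3667 [0.5816 0.0632 0.0951] xaxis [-0.002  1.     0.001] F [-0.83  1.36  6.6 ] gap 0.0005518868829831549 grip 3.096169818054477 q [ 0.06 -0.01  1.79  0.    1.36  0.06]
```

The middle one is sound (6.6 N at 6 mm). Next the right one.

```bash
python3 -m inch '[[1,0,0,-0.5,0],[1,0,0,-0.6,0],[1,-0.95,0.15,0,0],[1,-0.95,0.15,0,0],[1,-0.95,0.15,0,0]]' >/dev/null; python3 -m inch '[[1,-0.8,0.1,0,0],[1,0,0,0.35,0],[1,0,0,0.35,0],[1,0,0,0,0],[1,0,0,0,0]]';  python3 -m inch '[[1,0,0,0.2,0],[1,0,0,0.15,0],[1,0,0,0,0],[1,0,0,0,0],[1,0,0,0,0]]'; python3 st.py
```

```text
t: 8.2
position: [0.5973, -0.0458, 0.1055]
tool_rot: [0.706, 0.708, -0.001, -0.001]
wrist_force: [0.8, -0.5, 0.4]
finger_gap: 0.0005
grip_force: 0.0
t: 8.62
position: [0.5983, -0.0464, 0.0968]
tool_rot: [0.707, 0.708, 0.001, 0.0]
wrist_force: [-0.2, 2.5, 4.9]
finger_gap: 0.0007
grip_force: 2.5
8.6167 [ 0.5983 -0.0464  0.0968] xaxis [-0.001  1.     0.   ] F [-0.17  2.53  4.88] gap 0.0007396696358058414 grip 2.4732401467554155 q [-0.12  0.02  1.76  0.    1.36 -0.12]
```

The right one is sound too, so the left one is tired. I'll press slightly deeper for margin, then lift, open and go back to the left one.

```bash
python3 -m inch '[[1,0,0,0.1,0],[1,0,0,0,0],[1,0,0,0,0],[1,0,0,0,0]]'|sed -n '2p;4p'; python3 -m inch '[[1,0,0,-0.7,0],[1,0,0,-0.7,0],[1,0,0,-0.7,0],[0,0.7,0,0,0],[0,1,0,0,0]]' >/dev/null;  python3 -m inch '[[0,1,0,0,0],[0,1,0,0,0],[0,1,0,0,0],[0,1,-0.2,0,0],[0,1,-0.2,0,0]]'>/dev/null; python3 -m inch '[[0,0.3,0,0,0],[0,0,0,0,0],[0,0,0,0,0]]'; python3 -c "
from st import *
to(.5845,.1645,.042)"
```

```text
position: [0.5983, -0.0463, 0.0941]
wrist_force: [-0.3, 2.2, 7.0]
t: 10.03
position: [0.5856, 0.1632, 0.1561]
tool_rot: [0.706, 0.708, -0.0, 0.0]
wrist_force: [-0.5, -0.3, 0.5]
finger_gap: 0.0625
grip_force: 0.0
10.0333 [0.5856 0.1632 0.1561] xaxis [-0.002  1.    -0.   ] F [-0.49 -0.27  0.51] gap 0.06248099670743396 grip 0.0 q [ 0.23 -0.    1.68 -0.    1.46  0.23]
units to (0.5845, 0.1645, 0.042) [ 0.05 -0.04  3.8 ]
```

Run:
```python
from workcell import get_image
import cv2,numpy as np
b=get_image("scene")[120:320,250:450,::-1]
cv2.imwrite("pics/c3.png",cv2.resize(b,(600,600),interpolation=cv2.INTER_CUBIC))
```

```text
(no output)
```

View pics/c3.png

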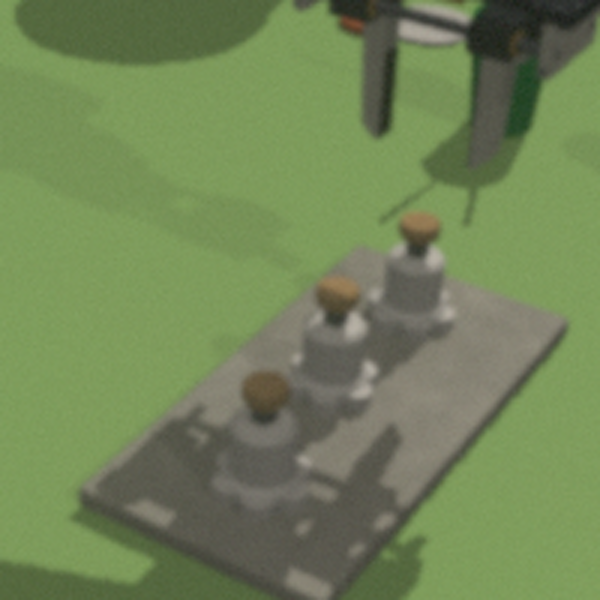

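All three stand upright, and the opening fingers at (378,130) and (485,160) straddle the left knob at (420,228). I'll let them open fully, then descend and grip.

```bash
python3 -m inch '[[0,0.05,0,0,0],[0,0,0,0,0],[0,0,0,0,0],[0,0,0,0,0],[0,0,0,0,0]]'|tail -2; python3 -m inch '[[0,0,0,0.8,0],[0,0,0,0.8,0],[0,0,0,0.8,0],[0,0,0,0.5,0],[0,0,0,0.5,0]]'>/dev/null; python3 -m inch '[[0,0,0,0.25,0],[0,0,0,0,0],[0,0,0,0,0]]'; python3 -c "
from st import *
to(.5845,.1645,.042)"
```

```text
finger_gap: 0.0924
grip_force: 0.0
t: 11.17
position: [0.5858, 0.1646, 0.047]
tool_rot: [0.707, 0.707, -0.0, -0.0]
wrist_force: [0.6, -0.6, 0.3]
finger_gap: 0.0928
grip_force: 0.0
11.1667 [0.5858 0.1646 0.047 ] xaxis [-0.001  1.     0.   ] F [ 0.55 -0.57  0.35] gap 0.0928099894468311 grip 0.0 q [0.23 0.08 1.78 0.   1.28 0.23]
units to (0.5845, 0.1645, 0.042) [-0.   -0.04  0.17]
```

```bash
python3 -m inch '[[0,0,0,0.15,0],[0.6,0,0,0,0],[1,0,0,0,0],[1,0,0,0,0],[1,0,0,0,0]]'>/dev/null; python3 -m inch '[[1,0,0,0,0],[1,0,0,0,0],[1,0,0,0,0],[1,0,0,0,0],[1,0,0,0,0]]'; python3 -m inch '[[1,0,0,-0.3,0],[1,0,0,-0.6,0],[1,0,0,-0.9,0],[1,0,0,-0.9,0],[1,0,0,-0.9,0]]'>/dev/null;python3 -m inch '[[1,0,0,-0.5,0],[1,0,0,0,0],[1,0,0,0,0]]'
python3 -c "
from st import *
to(.553,-.335,.16);to(.553,-.335,.032)"
```

```text
t: 12.0
position: [0.5856, 0.1647, 0.0421]
tool_rot: [0.707, 0.707, -0.0, -0.0]
wrist_force: [0.5, -0.6, 0.1]
finger_gap: 0.0394
grip_force: 30.0
t: 12.67
position: [0.5858, 0.1647, 0.1652]
tool_rot: [0.707, 0.707, 0.0, 0.0]
wrist_force: [0.6, -0.5, -2.4]
finger_gap: 0.0394
grip_force: 30.0
12.6667 [0.5858 0.1647 0.1652] xaxis [-0.001  1.     0.   ] F [ 0.57 -0.5  -2.37] gap 0.03942890330702037 grip 29.999659286113456 q [ 0.23 -0.01  1.67  0.    1.48  0.23]
units to (0.553, -0.335, 0.16) [-16.65  -1.11   0.17]
units to (0.553, -0.335, 0.032) [-16.66  -1.11   4.44]
```

Held: 39.4 mm opening, with the weight showing at the wrist. Over to the tray.

```bash
for i in 1 2 3; do python3 -m inch '[[1,-0.9,-0.07,0,0],[1,-0.9,-0.07,0,0],[1,-0.9,-0.07,0,0],[1,-0.9,-0.07,0,0],[1,-0.9,-0.07,0,0]]'>/dev/null; done
python3 -m inch '[[1,-0.9,0,0,0],[1,-0.9,0,0,0],[1,-0.9,0,0,0],[1,-0.4,0,0,0],[1,0,0,0,0]]'>/dev/null
python3 -m inch '[[1,0,0,0,0],[1,0,0,0,0]]'
python3 -c "
from st import *
to(.553,-.335,.032)
from workcell import get_image
import cv2,numpy as np
cv2.imwrite('pics/s4.png',get_image('scene')[:,:,::-1])"
```

```text
t: 14.5
position: [0.5545, -0.3323, 0.1642]
tool_rot: [0.707, 0.708, -0.0, -0.001]
wrist_force: [1.0, 0.2, -1.0]
finger_gap: 0.0397
grip_force: 30.0
14.5 [ 0.5545 -0.3323  0.1642] xaxis [-0.001  1.     0.001] F [ 1.05  0.15 -1.03] gap 0.03970138697991986 grip 29.999763113446534 q [-0.58  0.08  1.58  0.    1.48 -0.58]
units to (0.553, -0.335, 0.032) [-0.09 -0.05  4.41]
```

View pics/s4.png

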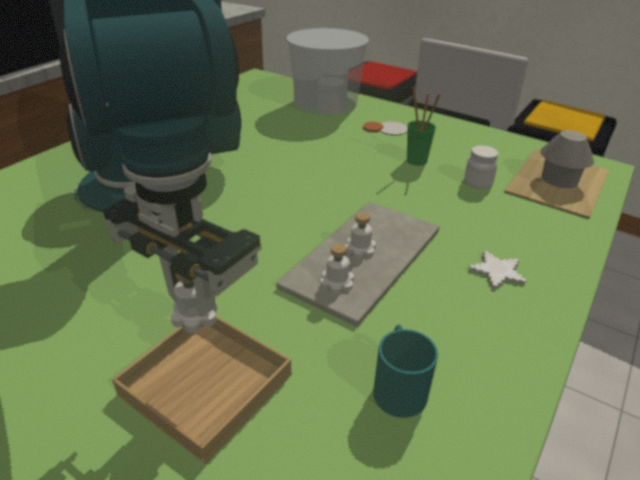

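The cutter is held upright at (193,305), above the tray (the height shifts it up in this view). The other two stand untouched. I'll lower it gently.

```bash
python3 -m inch '[[1,-0.1,-0.05,0.8,0],[1,0,0,0.8,0],[1,0,0,0.8,0],[1,0,0,0.7,0],[1,0,0,0.5,0]]'>/dev/null;python3 -m inch '[[1,0,0,0.3,0],[1,0,0,0.2,0],[1,0,0,0,0],[1,0,0,0,0],[1,0,0,0,0]]'
python3 st.py
```

```text
t: 15.38
position: [0.5537, -0.3367, 0.0435]
tool_rot: [0.707, 0.707, 0.0, 0.001]
wrist_force: [-0.5, 0.4, -1.0]
finger_gap: 0.0391
grip_force: 30.0
15.3833 [ 0.5537 -0.3367  0.0435] xaxis [-0.001  1.    -0.001] F [-0.54  0.36 -0.98] gap 0.039106008019701335 grip 29.999797500204295 q [-0.59  0.16  1.69  0.    1.28 -0.59]
```

```bash
python3 -m inch '[[1,0,0,0.15,0],[1,0,0,0.1,0],[1,0,0,0.1,0],[1,0,0,0,0],[1,0,0,0,0]]'; python3 st.py
```

```text
t: 15.8
position: [0.5533, -0.3365, 0.0319]
tool_rot: [0.707, 0.707, 0.0, 0.0]
wrist_force: [0.6, 0.1, 2.8]
finger_gap: 0.0395
grip_force: 30.0
15.8 [ 0.5533 -0.3365  0.0319] xaxis [-0.001  1.    -0.   ] F [0.56 0.12 2.78] gap 0.03951547325803991 grip 30.000565020600334 q [-0.59  0.17  1.7  -0.    1.27 -0.59]
```

On the floor. Release and retreat straight up.

```bash
python3 -m inch '[[0.45,0,0,0,0],[0.3,0,0,0,0],[0,0,0,0,0],[0,0,0,0,0],[0,0,0,0,0]]'>/dev/null; python3 -m inch '[[0,0,0,0,0],[0,0,0,0,0],[0,0,0,0,0],[0,0,0,0,0],[0,0,0,0,0]]'|tail -2
python3 -m inch '[[0,0,0,-0.4,0],[0,0,0,-0.7,0],[0,0,0,-0.9,0],[0,0,0,-0.9,0],[0,0,0,-0.9,0]]'>/dev/null;python3 -m inch '[[0,0,0,-0.9,0],[0,0,0,-0.7,0],[0,0,0,0,0],[0,0,0,0,0],[0,0,0,0,0]]'
python3 -c "
from workcell import get_image
import cv2,numpy as np
cv2.imwrite('pics/s5.png',get_image('scene')[:,:,::-1])"
```

```text
finger_gap: 0.0925
grip_force: 0.0
t: 17.47
position: [0.5529, -0.3363, 0.1934]
tool_rot: [0.707, 0.707, -0.0, -0.0]
wrist_force: [-0.6, -0.0, -0.8]
finger_gap: 0.0931
grip_force: 0.0
```

View pics/s5.png

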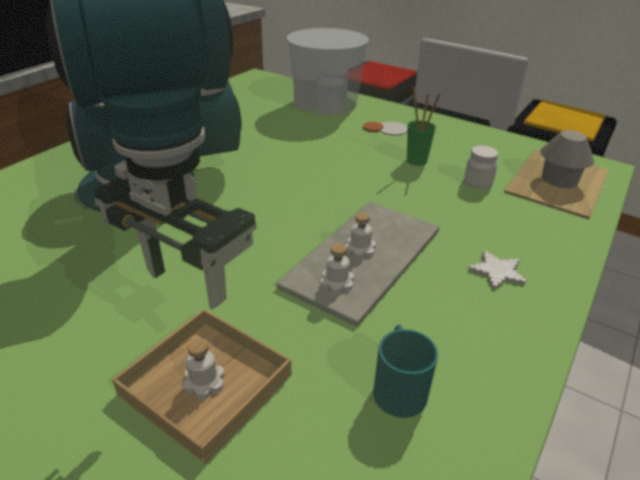

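The tired cutter stands upright in the tray at (203,370). The other two stand at (361,235) and (338,268), and the gripper is clear.

```bash
python3 -c "
from workcell import manip
print(manip.job_done())"
```

```text
the job is handed in; nothing more can be done
None
```

I pressed all three cutters from left to right and found the left one tired (about 2 N at 9 mm; the middle gave 6.6 N at 6 mm, the right 7 N at 7 mm), so I stood it upright in the tray, left the other two in place, and handed the job in at about 17.5 s; no verdict came back.

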